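# Pack a snack keeper and snap its lid on

## Robot

A 6-joint arm with a two-finger parallel gripper is mounted at the origin on the work surface. World frame = base frame: x ahead of the robot, y to its left, z up, the work surface at z = 0. Lengths are in m, angles in rad, forces in N, time in s.
With the tool pointing down it reaches from about 0.35 to 0.875 m from the base axis. Payload 4.2 kg.
Tool frame: the origin (TCP) lies between the finger pads; the fingertips stand 22 mm ahead of it and the grasp point (between the pads) lies 3 mm ahead of it (env.tips_ahead is the distance from the TCP to the fingertips, in m); x points along the fingers, z is the direction in which the jaws open and shut, and the axes are right-handed (so a half turn about x gives the same grasp; the last joint's range is limited). The gripper opens to 87 mm and grips with 3 to 60 N. Pads are 19 mm wide; open, the fingers measure 117 mm over their backs; the gripper's body (75 mm by 190 mm) begins 51 mm behind the grasp point.
Start: joints at [1.401, 0.385, 0.008, 0, -1.194, -0.259], TCP at [0.26, 0.568, 0.245] pointing down, gripper open.
Joint ranges: [-3.14, 3.14], [-1.21, 2.06], [-1.07, 1.41], [-3.16, 2.05], [-2.99, -0.16], [-3.1, 3.1]. Speed limits (rad/s): [2.79, 2.79, 3.14, 3.14, 3.14, 3.14].

## Interface

Orientations are given as a 3x3 rotation matrix whose columns are the frame's x, y, z axes.
In Python, from rig import status, eyes, job, env gives the robot as it stands. The module is installed in compiled form; this text tells all that it offers.
- The arm moves only by the tool move_arm, never from a script. Its argument "plan" is a list of rows, each a list of 5 numbers: the opening in per cent of the stroke, from 0 (shut) to 100 (fully open), then the shift along the tool's x, y, z in mm, then the turn about the tool's x in degrees. In form: [[grip, dx, dy, dz, twist], ...]. A call has 1 to 8 rows; each row is the pose to reach, as a shift and turn from the pose commanded when the call began, along the tool's axes at that moment; what a row does not reach only later rows make up. A row lasts 1/12 s, in which the tool goes at most 41.7 mm and 7.16 degrees, less where a joint would pass 70% of its speed; a pose out of reach is approached as far as the arm can. A call with a gripper value outside its range is refused whole. The fingers move at their own pace and stop on an object; "grip_force" is the grip in N (left out, the last holds). Time passes only in rows, so rows that repeat a pose let the fingers close. It gives the time, the measured TCP pose, the force and the opening at its end, in the units of the state.
- status.sense(): the state, without advancing time (a new reading comes with each control period).
- eyes.camera(name): name is "scene" or "top" or "wrist"; returns the picture (400x640x3 uint8, red, green, blue); there is no depth.
- eyes.camera_model(name): a dict with "fov_y" (degrees; the focal length in pixels is half the picture's height over the tangent of half this angle, whatever the lens; pixels are square), "cx", "cy" (the principal point, pixels), "k1" (the pictures are not rectified: a ray, as slopes to the right and down, at radius r is drawn at 1 + k1 r^2 times it, then the intrinsics apply), "T" (4x4, takes a point from camera to world coordinates); the wrist camera has in their place "T_tool_cam" (4x4, takes a point from camera to tool coordinates, whose origin is the TCP and whose axes are the tool frame's). Camera axes: x right, y down, z forward; pixel columns grow to the right and rows downward; lengths in m; the calibration is good to about 2 mm. A picture is of the moment at which its call begins: read the wrist's pose just before it. camera_model takes no time and is no camera call.
- job.hand_in(): hands the job in, once; it reports no verdict.
The state is a dict: "clock": time; "joint_pos": joint angles; "qvel": joint speeds; "effort": joint torques, N m; "tool_pos": TCP position; "ee_rot": TCP orientation; "contact_force": force on the tool from outside, world axes, zero at the start; "wrist_torque": the same for the moment, N m; "gripper_width": opening from 0.0 (shut) to 1.0 (fully open).
Only numpy, scipy, OpenCV 4.12 (cv2) and the standard library are available. Lean on these libraries where they do the work, as an engineer would, in place of code of your own. Each camera call takes 0.05 s, during which the arm holds its last target. There are 200 camera calls.

## Task

Pack the snack: lay the larger disc (the oatcake) flat in the centre of the keeper's plate, let go of it, and then lay the smaller, thicker disc (the cheese round) flat and centred on top of it and let go. Then take the round lid by its knob, set it centred over the stack and press it down between the four clips until they snap over its rim and the force drops, and keep pressing so that it sits fully down on the plate. Finish while still holding the lid firmly pressed down, without letting go, and leave the mug, the jar and the spatula alone.

Things in the scene. Friction and masses are not known exactly. Their poses are not given: they have to be found in the camera images.
- keeper: the snack keeper's base, fixed to the counter: dark grey plastic round plate, 156 mm diameter, 8 mm high. Origin at the centre of its underside, z up. Around it stand four upright dark grey sprung clips, 18 mm wide, 62 mm tall above the counter, at 45, 135, 225, 315 degrees about z from its x axis; within 60 mm of the axis all is free
- plate_centre (a point): centre of the plate's upper face, 8 mm above the counter. A lid set over the plate first rests on the clip noses with its lower edge about 11.5 mm above this face; about 10 to 14 N straight down (at 8 mm) spreads the clips, then the force drops suddenly, from about 4 mm the clips even pull the lid down (10 to 15 N), and at 0 it meets the plate
- oatcake: oatcake: flat round disc, light brown, 52 mm in diameter and 16 mm thick, about 35 g, lying flat. Origin at the centre of its underside, z up
- cheese: waxed cheese round: flat round disc, pale yellow, 42 mm in diameter and 18 mm thick, about 30 g, lying flat. Origin at the centre of its underside, z up
- lid: the keeper's dark grey plastic lid, about 150 g, upright on the counter: thin round skirt, 104 mm outside and 98 mm inside diameter, 38 mm tall, open below, under a round top plate 128 mm in diameter, 4 mm thick (upper face 42 mm above the origin). Origin at the centre of the skirt's lower edge, z up; yaw does not matter. Snapped on, its origin lies at plate_centre
- knob_top (a point): centre of the upper face of the lid's round knob (30 mm diameter, 26 mm tall, in the middle of the top plate), 68 mm above the lid's origin; the lid is 68 mm tall in all
- mug: bystander: white mug, 80 mm across, 85 mm tall. Origin at the centre of its underside
- jar: bystander: closed glass jar, 66 mm across, 100 mm tall. Origin at the centre of its underside
- spatula: bystander: kitchen spatula 240 mm long lying on the counter beyond the keeper
- clip_level (a point): point on the keeper's axis at the height of the clips' nose tips, 54 mm above the counter. The tips are 60.5 mm from the axis, with 45 degree ramps above and below; each clip gives way outward up to 6 mm against its spring (0.65 N at first, 0.65 N more per mm)
Not all that is in view belongs to the job. Leave any blue or turquoise look-alike of the oatcake alone.

How it is judged:
On the way, in this order (a step that is already met when the one before it is completed fails the run):
1. the oatcake lies flat and centred on the plate, let go (horizontal distance between oatcake and plate_centre below 0.01 m and z of oatcake in the frame of plate_centre between -0.003 and 0.003 m and angle between oatcake's own z axis and vertical below 0.12 rad and contact force between the fingers and oatcake below 0.05 N), for 0.2 s.
2. the cheese round lies flat and centred on the oatcake, let go (horizontal distance between each of oatcake, cheese and plate_centre below 0.01 m and z of oatcake in the frame of plate_centre between -0.003 and 0.003 m and angle between each of oatcake, cheese's own z axis and vertical below 0.12 rad and z of cheese in the frame of plate_centre between 0.013 and 0.019 m and horizontal distance between cheese and oatcake below 0.01 m and contact force between the fingers and cheese below 0.05 N), for 0.2 s.
3. the lid is snapped on, fully down on the plate (horizontal distance between lid and plate_centre below 0.005 m and z of lid in the frame of plate_centre between -0.003 and 0.0025 m and angle between lid's own z axis and vertical below 0.05 rad), for 0.2 s.
At the end, for the whole second after the job is handed in: Fingers push the lid (over 4 N) and it bears on the keeper with over 5 N, at rest. Lid edge within 2.5 mm of the plate, 5 mm of centre, level to 0.05 rad. Oatcake flat on the plate, cheese flat on the oatcake, each within 10 mm of the plate's centre and of one another (all of step 3 and horizontal distance between each of oatcake, cheese and plate_centre below 0.01 m and z of oatcake in the frame of plate_centre between -0.003 and 0.003 m and angle between each of oatcake, cheese's own z axis and vertical below 0.12 rad and z of cheese in the frame of plate_centre between 0.013 and 0.019 m and horizontal distance between cheese and oatcake below 0.01 m and contact force between the fingers and lid above 4 N and contact force between lid and keeper above 5 N and linear speed of lid below 0.02 m/s); the arm keeps its last pose, push and grip.
It fails at once if the mug is knocked or shifted by more than 3 cm (distance of mug from where it was at the start of the episode above 0.03 m).
It fails at once if the jar is knocked or shifted by more than 3 cm (distance of jar from where it was at the start of the episode above 0.03 m).
It fails at once if the spatula is knocked or shifted by more than 3 cm (distance of spatula from where it was at the start of the episode above 0.03 m).
It also fails if it takes over 58 s, if anything falls off the work surface, if the arm or the gripper's body presses on something with over 40 N, if the wrist force passes 120 N, or if a joint passes its speed limit or range.

## Working session

There is one attempt and no reset: what is moved stays moved. The work goes in short steps, Python scripts to look and compute and a tool call to move; the robot and the scene stay as the last step left them, time stands still between calls to the robot, and variables do not carry over. Pictures are saved under pics/ and viewed, about 8 in all and at most 12, crops included, and the job is handed in when it is done.

Besides the shell and the picture viewer there is one more tool, called after "Emit:" by a JSON object that holds its "fn" and its "kwargs", one argument or row to a line. move_arm: Moves the arm, as the interface text tells. Its arguments: {"type":"object","properties":{"plan":{"type":"array","items":{"type":"array","items":{"type":"number"}}},"grip_force":{"type":"number"}},"required":["plan"]}

```bash
mkdir -p pics; cat > h.py <<'E'
import numpy as np, cv2
from rig import status, eyes, job, env
def K(m,h=400):
    f=h/2/np.tan(np.radians(m["fov_y"])/2); return f
def ray(m,u,v):
    f=K(m); p=np.array([(u-m["cx"])/f,(v-m["cy"])/f]); q=p.copy()
    for _ in range(30): q=p/(1+m["k1"]*(q@q))
    return np.array([q[0],q[1],1.])
def pose(name,m):
    if name!="wrist": return np.array(m["T"])
    s=status.sense(); T=np.eye(4); T[:3,:3]=s["ee_rot"]; T[:3,3]=s["tool_pos"]
    return T@np.array(m["T_tool_cam"])
def px2w(name,u,v,z,T=None):
    m=eyes.camera_model(name); T=pose(name,m) if T is None else T
    d=T[:3,:3]@ray(m,u,v); o=T[:3,3]; return o+d*(z-o[2])/d[2]
def w2px(name,P,T=None):
    m=eyes.camera_model(name); T=pose(name,m) if T is None else T
    c=np.linalg.inv(T)@np.append(P,1); q=c[:2]/c[2]; q=q*(1+m["k1"]*(q@q)); f=K(m)
    return q*f+[m["cx"],m["cy"]]
def snap(name,fn):
    im=np.array(eyes.camera(name)); cv2.imwrite("pics/"+fn,im[:,:,::-1]); return im
E
python3 - <<'E'
from h import *
snap("top","top0.png"); snap("scene","sc0.png")
s=status.sense(); print({k:np.round(v,3).tolist() for k,v in s.items()}); print(env.tips_ahead)
for n in("top","scene","wrist"): print(n,eyes.camera_model(n))
E
```

```text
{'clock': 0.1, 'joint_pos': [1.401, 0.385, 0.007, -0.0, -1.194, -0.259], 'qvel': [-0.002, -0.003, 0.004, 0.002, -0.002, 0.001], 'effort': [-0.0, -39.169, 18.794, 4.232, 0.014, -0.0], 'tool_pos': [0.26, 0.568, 0.244], 'ee_rot': [[-0.001, 0.909, -0.416], [-0.002, -0.416, -0.909], [-1.0, 0.0, 0.002]], 'contact_force': [0.257, 0.088, -1.258], 'wrist_torque': [0.057, -0.012, -0.026], 'gripper_width': 1.002}
0.022
top {'fov_y': 50.78219270646928, 'cx': 321.18186151642425, 'cy': 203.13193732270935, 'k1': 0.0012724139032524498, 'T': array([[-1.13935096e-02, -9.77758447e-01,  2.09424467e-01,
         3.21202002e-01],
       [-9.99934479e-01,  1.09089088e-02, -3.46896117e-03,
         2.08598389e-02],
       [ 1.10721367e-03, -2.09450268e-01, -9.77818674e-01,
         1.30286235e+00],
       [ 0.00000000e+00,  0.00000000e+00,  0.00000000e+00,
         1.00000000e+00]])}
scene {'fov_y': 56.5407857629162, 'cx': 326.2952588773456, 'cy': 202.8098588902717, 'k1': -0.02685513483754157, 'T': array([[-0.55327661,  0.66880917, -0.49656751,  1.08223354],
       [ 0.83284689,  0.43280355, -0.3450321 ,  0.35745181],
       [-0.01584445, -0.60446289, -0.79647572,  0.88036469],
       [ 0.        ,  0.        ,  0.        ,  1.        ]])}
wrist {'fov_y': 60.48900510586101, 'cx': 320.30786674463775, 'cy': 199.32215324677804, 'k1': -0.0525954333574433, 'T_tool_cam': array([[-5.01005918e-04, -2.79502667e-01,  9.60144785e-01,
        -1.40129098e-01],
       [-3.47484085e-04, -9.60144799e-01, -2.79502853e-01,
         7.63785191e-02],
       [ 9.99999814e-01, -4.73667615e-04,  3.83915498e-04,
        -6.42799442e-04],
       [ 0.00000000e+00,  0.00000000e+00,  0.00000000e+00,
         1.00000000e+00]])}
```

View pics/top0.png

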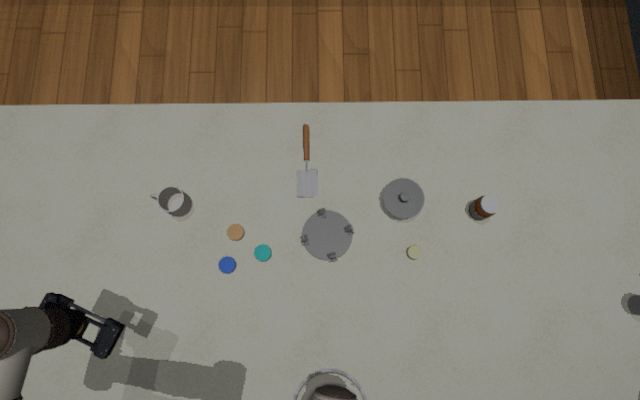

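View pics/sc0.png

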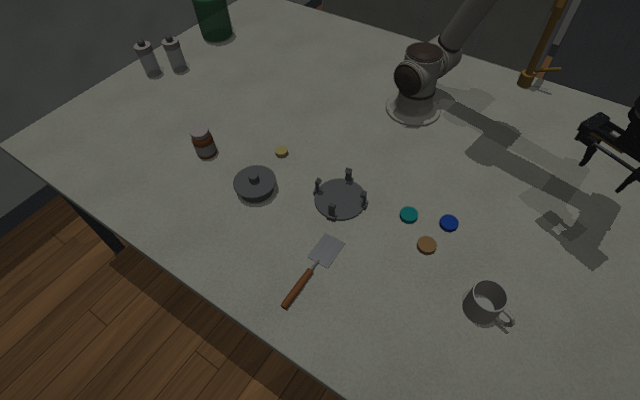

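The top view shows the oatcake at about (235,232), blue and turquoise look-alikes at (227,265) and (263,253), and the keeper at (327,235) with its clips. It also has the lid at (403,199), cheese at (414,252), mug at (172,202), jar at (483,208) and spatula at (306,165). The scene view agrees.

```bash
cat >> h.py <<'E'
def blob(im,kind,near,R=30):
    hsv=cv2.cvtColor(im,cv2.COLOR_RGB2HSV).astype(int); h,s,v=hsv[...,0],hsv[...,1],hsv[...,2]
    m={"oat":(h>5)&(h<20)&(s>90)&(v>60),"cheese":(h>=20)&(h<36)&(s>45)&(v>60)}[kind].astype(np.uint8)
    yy,xx=np.mgrid[:400,:640]; m[np.hypot(xx-near[0],yy-near[1])>R]=0
    n,l,st,c=cv2.connectedComponentsWithStats(m)
    if n<2: return None
    i=1+np.argmax(st[1:,4]); return c[i],st[i]
E
python3 - <<'E'
from h import *
t=cv2.imread("pics/top0.png")[:,:,::-1].copy(); s=cv2.imread("pics/sc0.png")[:,:,::-1].copy()
for k,a,b,z in(("oat",(235,232),(427,245),.014),("cheese",(414,252),(282,152),.014)):
    for n,im,p in(("top",t,a),("scene",s,b)):
        r=blob(im,k,p,18); print(k,n,r, r and px2w(n,*r[0],z).round(4), im[p[1],p[0]])
for p,z in(((327,235),.008),((403,197),.068),((403,199),.042)): print("top",p,px2w("top",*p,z).round(4))
for p in((322,212),(349,230),(305,240),(331,257)): print("clip",px2w("top",*p,.062).round(4))
print("scene keeper",px2w("scene",340,199,.008).round(4)); 
for p in((349,171),(318,182),(364,195),(332,207)): print("clip s",px2w("scene",*p,.062).round(4))
print("knob s",px2w("scene",254,177,.068).round(4))
print("mug",px2w("top",172,200,.05).round(3),"jar",px2w("top",483,208,.05).round(3))
E
```

```text
oat top (array([235.17766497, 231.72081218]), array([227, 224,  17,  16, 197], dtype=int32)) [0.5101 0.2824 0.014 ] [147 121  84]
oat scene (array([426.48717949, 243.74786325]), array([417, 236,  20,  16, 234], dtype=int32)) [0.5108 0.2851 0.014 ] [90 71 48]
cheese top (array([413.484375, 251.375   ]), array([407, 246,  14,  13, 128], dtype=int32)) [ 0.4434 -0.2638  0.014 ] [152 151 122]
cheese scene (array([280.75, 149.79]), array([275, 145,  13,  10, 100], dtype=int32)) [ 0.4411 -0.265   0.014 ] [108 103  67]
top (327, 235) [ 0.4975 -0.0006  0.008 ]
top (403, 197) [ 0.6018 -0.2297  0.068 ]
top (403, 199) [ 0.6014 -0.2347  0.042 ]
clip [0.5597 0.0143 0.062 ]
clip [ 0.5044 -0.0653  0.062 ]
clip [0.476  0.0656 0.062 ]
clip [ 0.4252 -0.0105  0.062 ]
scene keeper [0.5044 0.0058 0.008 ]
clip s [ 0.4374 -0.006   0.062 ]
clip s [ 0.5222 -0.0589  0.062 ]
clip s [0.4917 0.0765 0.062 ]
clip s [0.5755 0.024  0.062 ]
knob s [ 0.6115 -0.2233  0.068 ]
mug [0.604 0.47  0.05 ] jar [ 0.569 -0.474  0.05 ]
```

Emit:
{"fn": "move_arm", "kwargs": {
  "plan": [
    [100,0,36,16,0],
    [100,10,75,33,0],
    [100,25,112,50,0],
    [100,40,148,66,0],
    [100,55,184,82,0],
    [100,70,220,98,0],
    [100,85,256,114,0],
    [100,98,290,130,0]
  ],
  "grip_force": 10
}}

```text
clock: 0.77
tool_pos: [0.4678, 0.3306, 0.1467]
ee_rot: [[-0.001, 0.91, -0.415], [-0.001, -0.415, -0.91], [-1.0, -0.0, 0.001]]
contact_force: [1.1, 0.7, 0.4]
gripper_width: 0.998
```

Emit:
{"fn": "move_arm", "kwargs": {
  "plan": [
    [100,10,30,13,0],
    [100,17,56,24,0],
    [100,17,56,24,0],
    [100,17,56,24,0]
  ]
}}

```text
clock: 1.1
tool_pos: [0.5085, 0.2856, 0.1297]
ee_rot: [[-0.002, 0.908, -0.419], [-0.002, -0.419, -0.908], [-1.0, -0.001, 0.002]]
contact_force: [-1.0, 0.4, 0.5]
gripper_width: 1.002
```

```bash
python3 - <<'E'
from h import *
s=status.sense();T=pose("wrist",eyes.camera_model("wrist")); print(s["clock"],s["tool_pos"].round(4),s["ee_rot"].round(3).tolist())
im=snap("wrist","w1.png"); p=w2px("wrist",[.5105,.2838,.016],T); print(p)
r=blob(im,"oat",p,150); print(r, r and px2w("wrist",*r[0],.014,T))
E
```

```text
1.1 [0.5085 0.2856 0.1297] [[-0.002, 0.908, -0.419], [-0.002, -0.419, -0.908], [-1.0, -0.001, 0.002]]
[321.76179681 199.10879264]
(array([319.33204862, 195.36970056]), array([ 287,  163,   66,   66, 3373], dtype=int32)) [0.51349341 0.28447903 0.014     ]
```

View pics/w1.png

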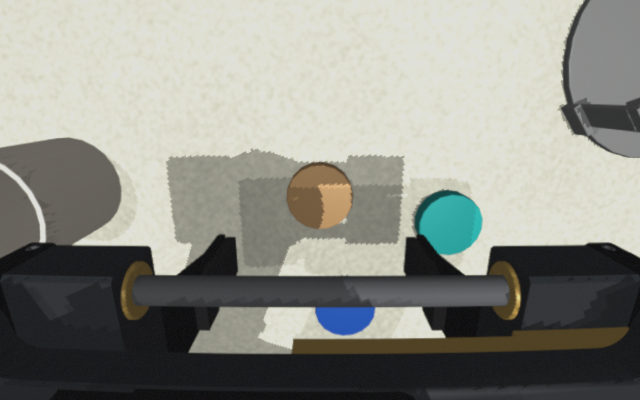

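The wrist view shows the oatcake at (320,196) between the fingers, with turquoise at (449,222) and blue at (345,315), both clear of the fingers' path. It needs a small correction along y, then down.

Emit:
{"fn": "move_arm", "kwargs": {
  "plan": [
    [100,30,5,-1,0],
    [100,65,5,-1,0],
    [100,95,5,-1,0],
    [100,103,5,-1,0],
    [100,103,5,-1,0],
    [20,103,5,-1,0],
    [20,103,5,-1,0],
    [20,103,5,-1,0]
  ],
  "grip_force": 10
}}

```text
clock: 1.82
tool_pos: [0.5141, 0.2874, 0.0301]
ee_rot: [[0.003, 0.91, -0.415], [0.003, -0.415, -0.91], [-1.0, 0.002, -0.004]]
contact_force: [-0.5, 0.5, 0.3]
gripper_width: 0.854
```

Emit:
{"fn": "move_arm", "kwargs": {
  "plan": [
    [20,0,0,0,0],
    [20,0,0,0,0],
    [20,0,0,0,0],
    [20,0,0,0,0]
  ]
}}

```text
clock: 2.15
tool_pos: [0.5133, 0.286, 0.0284]
ee_rot: [[0.0, 0.909, -0.416], [0.0, -0.416, -0.909], [-1.0, 0.0, -0.0]]
contact_force: [-1.3, -0.3, 3.3]
gripper_width: 0.592
```

Emit:
{"fn": "move_arm", "kwargs": {
  "plan": [
    [20,-15,0,0,0],
    [20,-45,0,0,0],
    [20,-80,0,8,0],
    [20,-112,8,30,0],
    [20,-135,20,60,0],
    [20,-150,34,95,0],
    [20,-160,48,130,0],
    [20,-168,62,165,0]
  ]
}}

```text
clock: 2.82
tool_pos: [0.5007, 0.1089, 0.1973]
ee_rot: [[0.002, 0.91, -0.415], [0.001, -0.415, -0.91], [-1.0, 0.001, -0.002]]
contact_force: [0.2, -0.1, -0.6]
gripper_width: 0.591
```

Emit:
{"fn": "move_arm", "kwargs": {
  "plan": [
    [20,-4,14,35,0],
    [20,-4,28,70,0],
    [20,-4,42,97,0],
    [20,-4,42,97,0],
    [20,-4,42,97,0],
    [20,-4,42,97,0]
  ]
}}

```text
clock: 3.32
tool_pos: [0.4988, 0.0045, 0.1998]
ee_rot: [[0.0, 0.909, -0.416], [0.0, -0.416, -0.909], [-1.0, 0.0, -0.0]]
contact_force: [-0.6, -0.1, -0.2]
gripper_width: 0.592
```

```bash
python3 - <<'E'
from h import *
s=status.sense();T=pose("wrist",eyes.camera_model("wrist")); np.save("T2",T);print(s["clock"],s["tool_pos"].round(4),s["ee_rot"].round(3).tolist(),s["gripper_width"])
im=snap("wrist","w2.png"); print(w2px("wrist",[.499,.002,.008],T))
snap("top","t2.png")
E
```

```text
3.3167 [0.4988 0.0045 0.1998] [[0.0, 0.909, -0.416], [0.0, -0.416, -0.909], [-1.0, 0.0, -0.0]] 0.5921346798858674
[323.06424942 178.52181724]
```

View pics/w2.png

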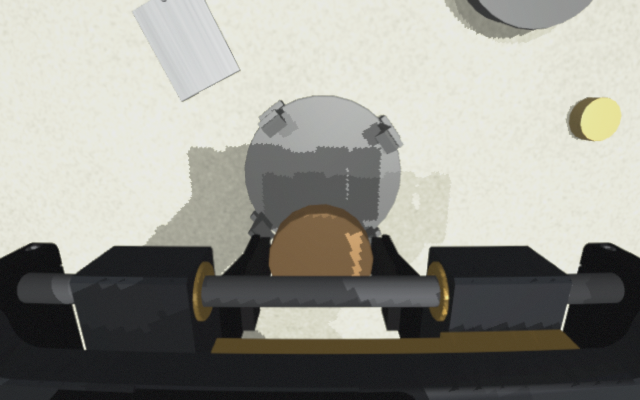

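The wrist view shows the plate (rim x 245–401, top row 95) with clips at (277,120), (383,133), (260,224) and (375,232). The oatcake is held level at about (321,250), and the cheese is at (600,118). I'll fit the plate and the held disc.

```bash
cat >> h.py <<'E'
from scipy.optimize import least_squares
def fitcirc(name,pts,R,z,x0,T):
    W=np.array([px2w(name,u,v,z,T)[:2] for u,v in pts])
    r=least_squares(lambda c:np.hypot(*(W-c).T)-R,x0,loss="soft_l1",f_scale=.001)
    return r.x, np.abs(r.fun).mean()*1e3
def rim(g,c,r0,r1,angs,sign=1):
    g=cv2.GaussianBlur(g.astype(np.float32),(0,0),1.); P=[]
    for a in np.radians(angs):
        rr=np.arange(r0,r1,.25); x=(c[0]+rr*np.cos(a)).astype(np.float32); y=(c[1]+rr*np.sin(a)).astype(np.float32)
        l=cv2.remap(g,x[None],y[None],1)[0]; d=(l[4:]-l[:-4])*sign; i=np.argmax(d)
        if d[i]>8: P.append((x[i+2],y[i+2]))
    return np.array(P)
E
python3 - <<'E'
from h import *
T=np.load("T2.npy"); im=cv2.imread("pics/w2.png"); g=im[:,:,1]
P=rim(g,(323,174),68,92,list(range(-165,-130,2))+list(range(-120,-55,2))+list(range(-35,-12,2)))
print(len(P),fitcirc("wrist",P,.078,.008,[.5,0],T))
print(fitcirc("wrist",P,.078,.006,[.5,0],T))
# held disc sides: red-ish mask
hsv=cv2.cvtColor(im,cv2.COLOR_BGR2HSV).astype(int); m=((hsv[...,0]>5)&(hsv[...,0]<20)&(hsv[...,1]>90))
m=m[195:275,255:390]; top=[(255+j,195+np.argmax(m[:,j])) for j in range(30,105,3)]
s=[.4988,.0045,.1998]
print("disc bottom rim",fitcirc("wrist",top,.026,.1998-.026,s[:2],T))
# top camera keeper (fresh)
t=cv2.imread("pics/top0.png"); 
P=rim(t[:,:,1],(327,236),20,32,list(range(-180,180,6))); print("top",len(P),fitcirc("top",P,.078,.006,[.5,0],None))
E
```

```text
63 (array([0.50131211, 0.0014772 ]), np.float64(1.1825741727184846))
(array([0.50142679, 0.0014717 ]), np.float64(1.1777820100256888))
disc bottom rim (array([0.49807   , 0.00546771]), np.float64(0.1797562531274685))
top 60 (array([4.98878284e-01, 3.13062834e-04]), np.float64(1.6324656276742213))
```

Emit:
{"fn": "move_arm", "kwargs": {
  "plan": [
    [20,30,4,2.5,0],
    [20,65,4,2.5,0],
    [20,100,4,2.5,0],
    [20,130,4,2.5,0],
    [20,150,4,2.5,0],
    [20,158,4,2.5,0],
    [20,163,4,2.5,0],
    [20,163,4,2.5,0]
  ]
}}

```text
clock: 4.08
tool_pos: [0.5017, 0.0013, 0.0367]
ee_rot: [[-0.0, 0.91, -0.414], [-0.0, -0.414, -0.91], [-1.0, -0.0, 0.0]]
contact_force: [-0.2, 0.2, -0.2]
gripper_width: 0.595
```

Emit:
{"fn": "move_arm", "kwargs": {
  "plan": [
    [20,0.5,0,0,0],
    [20,0.5,0,0,0],
    [75,0.5,0,0,0],
    [75,0.5,0,0,0],
    [75,0.5,0,0,0],
    [75,0.5,0,0,0]
  ]
}}

```text
clock: 4.58
tool_pos: [0.5016, 0.0006, 0.0367]
ee_rot: [[0.001, 0.909, -0.416], [0.0, -0.416, -0.909], [-1.0, 0.001, -0.001]]
contact_force: [0.1, 0.6, 1.2]
gripper_width: 0.731
```

Emit:
{"fn": "move_arm", "kwargs": {
  "plan": [
    [75,-10,0,0,0],
    [75,-40,0,0,0],
    [100,-80,0,0,0],
    [100,-120,0,0,0],
    [100,-155,-10,5,0],
    [100,-165,-30,10,0],
    [100,-165,-30,10,0],
    [100,-165,-30,10,0]
  ]
}}

```text
clock: 5.25
tool_pos: [0.4695, 0.0041, 0.2023]
ee_rot: [[0.002, 0.91, -0.415], [0.001, -0.415, -0.91], [-1.0, 0.002, -0.002]]
contact_force: [0.7, -0.2, -0.4]
gripper_width: 0.989
```

```bash
python3 - <<'E'
from h import *
s=status.sense();T=pose("wrist",eyes.camera_model("wrist")); np.save("T3",T);print(s["clock"],s["tool_pos"].round(4))
im=snap("wrist","w3.png"); g=im[:,:,1]
c=w2px("wrist",[.501,.001,.008],T); print(c)
o=blob(im,"oat",w2px("wrist",[.501,.001,.02],T),60); print("oat",o,px2w("wrist",*o[0],.021,T))
p=w2px("wrist",[.443,-.264,.016],T); b=blob(im,"cheese",p,60); print(p,b, b and px2w("wrist",*b[0],.016,T))
P=rim(g,c,68,92,list(range(-165,-130,2))+list(range(-120,-55,2))+list(range(-35,-12,2))); print(len(P),fitcirc("wrist",P,.078,.007,[.5,0],T))
im2=cv2.imread("pics/w2.png")[:,:,::-1].copy();T2=np.load("T2.npy")
b=blob(im2,"cheese",(600,118),40); print(b,px2w("wrist",*b[0],.015,T2))
E
```

```text
5.25 [0.4695 0.0041 0.2023]
[310.64498979 149.5236984 ]
oat (array([306.74536532, 154.16412214]), array([ 282,  123,   55,   55, 1834], dtype=int32)) [0.50003733 0.00508715 0.021     ]
[591.32538837  91.82552616] (array([586.40911418,  90.58525346]), array([ 560,   68,   53,   46, 1953], dtype=int32)) [ 0.44604986 -0.25969596  0.016     ]
63 (array([0.50115953, 0.00163197]), np.float64(0.8392588800293135))
(array([594.72829582, 118.4624866 ]), array([ 569,   97,   53,   44, 1866], dtype=int32)) [ 0.44622043 -0.26034216  0.015     ]
```

View pics/w3.png

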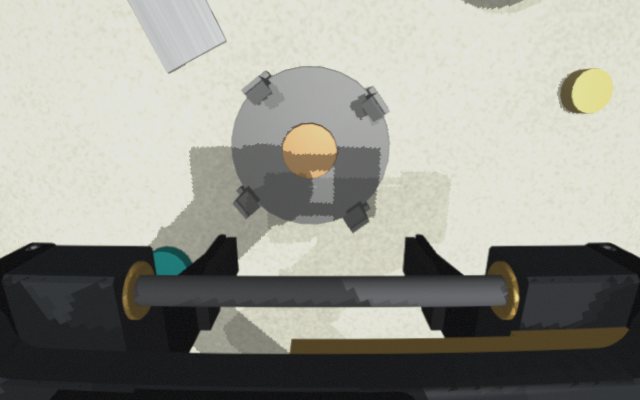

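The oatcake (bbox centre (309,150)) sits centred on the plate (about (310,146)) and is released. The cheese top is at about (592,90), so I'm going there next.

Emit:
{"fn": "move_arm", "kwargs": {
  "plan": [
    [100,0,12,36,0],
    [100,5,24,72,0],
    [100,15,36,108,0],
    [100,28,50,144,0],
    [100,40,62,180,0],
    [100,52,75,215,0],
    [100,65,85,245,0],
    [100,72,88,254,0]
  ]
}}

```text
clock: 5.97
tool_pos: [0.4427, -0.2669, 0.1259]
ee_rot: [[-0.005, 0.908, -0.42], [0.001, -0.42, -0.908], [-1.0, -0.005, 0.001]]
contact_force: [-0.5, -0.2, -0.5]
gripper_width: 0.999
```

Emit:
{"fn": "move_arm", "kwargs": {
  "plan": [
    [100,0,0,0,0],
    [100,0,0,0,0],
    [100,0,0,0,0]
  ]
}}

```text
clock: 6.22
tool_pos: [0.4446, -0.2631, 0.1289]
ee_rot: [[-0.001, 0.91, -0.415], [0.0, -0.415, -0.91], [-1.0, -0.001, 0.0]]
contact_force: [-0.2, 0.2, -0.0]
gripper_width: 0.999
```

```bash
python3 - <<'E'
from h import *
T3=np.load("T3.npy"); print("oat",px2w("wrist",309.5,150.5,.022,T3))
s=status.sense();T=pose("wrist",eyes.camera_model("wrist")); np.save("T4",T);print(s["clock"],s["tool_pos"].round(4))
im=snap("wrist","w4.png")
p=w2px("wrist",[.444,-.264,.016],T); b=blob(im,"cheese",p,100); w=px2w("wrist",*b[0],.015,T); print(p,b,w)
d=w-s["tool_pos"]; print("tool shift mm",1e3*(s["ee_rot"].T@d))
E
```

```text
oat [0.50220311 0.0011782  0.022     ]
6.2167 [ 0.4446 -0.2631  0.1289]
[322.37473861 202.81172617] (array([322.2283105 , 200.75176422]), array([ 295,  173,   55,   56, 2409], dtype=int32)) [ 0.44528169 -0.2644656   0.015     ]
tool shift mm [113.9262813    1.27210083   0.9412117 ]
```

Emit:
{"fn": "move_arm", "kwargs": {
  "plan": [
    [100,30,1,1,0],
    [100,65,1,1,0],
    [100,94,1,1,0],
    [100,101,1,1,0],
    [100,101,1,1,0],
    [20,101,1,1,0],
    [20,101,1,1,0],
    [20,101,1,1,0]
  ]
}}

```text
clock: 6.93
tool_pos: [0.4463, -0.2651, 0.0303]
ee_rot: [[0.004, 0.91, -0.415], [-0.001, -0.415, -0.91], [-1.0, 0.004, -0.001]]
contact_force: [-0.1, -0.6, 0.0]
gripper_width: 0.855
```

Emit:
{"fn": "move_arm", "kwargs": {
  "plan": [
    [20,0,0,0,0],
    [20,0,0,0,0],
    [20,0,0,0,0],
    [20,0,0,0,0],
    [20,0,0,0,0],
    [20,0,0,0,0]
  ]
}}

```text
clock: 7.43
tool_pos: [0.4449, -0.265, 0.0285]
ee_rot: [[0.0, 0.909, -0.416], [-0.0, -0.416, -0.909], [-1.0, 0.0, 0.0]]
contact_force: [0.1, -0.4, 1.2]
gripper_width: 0.475
```

Emit:
{"fn": "move_arm", "kwargs": {
  "plan": [
    [20,-15,0,0,0],
    [20,-45,0,0,0],
    [20,-80,0,-8,0],
    [20,-115,-8,-30,0],
    [20,-140,-16,-62,0],
    [20,-155,-25,-98,0],
    [20,-165,-34,-135,0],
    [20,-170,-42,-172,0]
  ]
}}

```text
clock: 8.1
tool_pos: [0.4786, -0.0896, 0.2003]
ee_rot: [[0.004, 0.909, -0.416], [0.0, -0.416, -0.909], [-1.0, 0.003, -0.002]]
contact_force: [1.3, -0.1, -1.4]
gripper_width: 0.475
```

Emit:
{"fn": "move_arm", "kwargs": {
  "plan": [
    [20,0,-8,-36,0],
    [20,0,-16,-70,0],
    [20,0,-17,-93,0],
    [20,0,-17,-93,0],
    [20,0,-17,-93,0],
    [20,0,-17,-93,0]
  ]
}}

```text
clock: 8.6
tool_pos: [0.5008, 0.0002, 0.1979]
ee_rot: [[-0.001, 0.909, -0.416], [-0.0, -0.416, -0.909], [-1.0, -0.001, 0.001]]
contact_force: [-0.6, -0.1, -0.0]
gripper_width: 0.48
```

```bash
python3 - <<'E'
from h import *
s=status.sense();T=pose("wrist",eyes.camera_model("wrist")); np.save("T5",T);print(s["clock"],s["tool_pos"].round(4),s["gripper_width"])
im=snap("wrist","w5.png"); g=im[:,:,1]
c=w2px("wrist",[.501,.0015,.008],T); print(c)
P=rim(g,c,68,92,list(range(-165,-130,2))+list(range(-120,-55,2))+list(range(-35,-12,2))); print(len(P),fitcirc("wrist",P,.078,.007,[.5,0],T))
hsv=cv2.cvtColor(im,cv2.COLOR_RGB2HSV).astype(int); m=(hsv[...,0]>=20)&(hsv[...,0]<36)&(hsv[...,1]>60)
m=m[190:275,250:390]; ys,xs=np.nonzero(m);print(xs.min()+250,xs.max()+250,ys.min()+190)
x0,x1=xs.min(),xs.max()
top=[(250+j,190+np.argmax(m[:,j])) for j in range(x0+12,x1-12,3)]
print("cheese bottom",fitcirc("wrist",top,.021,s["tool_pos"][2]-.0285,s["tool_pos"][:2],T))
E
```

```text
8.6 [5.008e-01 2.000e-04 1.979e-01] 0.4795599545593863
[319.41508622 180.30707329]
63 (array([0.50135353, 0.00167291]), np.float64(1.1679027422889863))
278 363 215
cheese bottom (array([0.49890001, 0.00160127]), np.float64(0.17024677050923304))
```

View pics/w5.png

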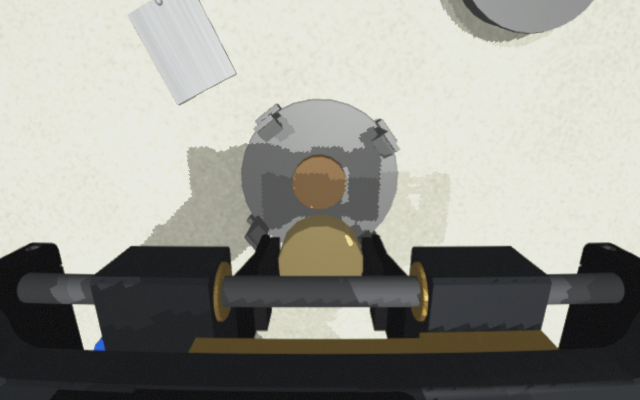

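The picture shows the oatcake at (319,182) centred on the plate and the cheese held level above it. The fitted offset calls for dy +2.5, dz −1.

Emit:
{"fn": "move_arm", "kwargs": {
  "plan": [
    [20,30,2.5,-1,0],
    [20,65,2.5,-1,0],
    [20,98,2.5,-1,0],
    [20,122,2.5,-1,0],
    [20,136,2.5,-1,0],
    [20,142,2.5,-1,0],
    [20,145,2.5,-1,0],
    [20,145,2.5,-1,0]
  ]
}}

```text
clock: 9.32
tool_pos: [0.5041, -0.0003, 0.0535]
ee_rot: [[-0.0, 0.909, -0.417], [-0.0, -0.417, -0.909], [-1.0, -0.0, 0.0]]
contact_force: [0.2, -1.0, 0.3]
gripper_width: 0.477
```

Emit:
{"fn": "move_arm", "kwargs": {
  "plan": [
    [20,0.5,0,0,0],
    [20,0.5,0,0,0],
    [65,0.5,0,0,0],
    [65,0.5,0,0,0],
    [65,0.5,0,0,0],
    [65,0.5,0,0,0]
  ]
}}

```text
clock: 9.82
tool_pos: [0.5042, 0.0006, 0.0531]
ee_rot: [[0.001, 0.91, -0.416], [0.0, -0.416, -0.91], [-1.0, 0.001, -0.0]]
contact_force: [-0.5, 0.0, 0.4]
gripper_width: 0.631
```

Emit:
{"fn": "move_arm", "kwargs": {
  "plan": [
    [65,-10,0,0,0],
    [65,-40,0,0,0],
    [100,-80,0,0,0],
    [100,-120,0,0,0],
    [100,-140,-10,5,0],
    [100,-147,-30,10,0],
    [100,-147,-30,10,0],
    [100,-147,-30,10,0]
  ]
}}

```text
clock: 10.48
tool_pos: [0.4722, 0.004, 0.2006]
ee_rot: [[0.002, 0.91, -0.415], [0.001, -0.415, -0.91], [-1.0, 0.001, -0.001]]
contact_force: [-0.5, 0.3, -0.7]
gripper_width: 0.972
```

```bash
python3 - <<'E'
from h import *
s=status.sense();T=pose("wrist",eyes.camera_model("wrist")); np.save("T6",T);print(s["clock"],s["tool_pos"].round(4))
im=snap("wrist","w6.png"); g=im[:,:,1]
c=w2px("wrist",[.5015,.0015,.008],T)
P=rim(g,c,68,92,list(range(-165,-130,2))+list(range(-120,-55,2))+list(range(-35,-12,2))+list(range(70,110,3))); print(len(P),fitcirc("wrist",P,.078,.007,[.5,0],T))
b=blob(im,"cheese",w2px("wrist",[.5015,.0015,.04],T),60); print(b)
st=b[1]; print(px2w("wrist",st[0]+st[2]/2,st[1]+st[3]/2,.038,T))
cr=im[int(c[1])-110:int(c[1])+110,int(c[0])-130:int(c[0])+130][:,:,::-1]; print(c)
cv2.imwrite("pics/w6c.png",cv2.resize(cr,None,fx=2.5,fy=2.5) if cr.size else im)
E
```

```text
10.4833 [0.4722 0.004  0.2006]
77 (array([0.5014081 , 0.00158549]), np.float64(0.8614168027234222))
(array([307.92642354, 155.00831734]), array([ 285,  128,   51,   50, 1563], dtype=int32))
[ 5.04432417e-01 -3.87045995e-04  3.80000000e-02]
[310.89432431 151.96493975]
```

View pics/w6c.png

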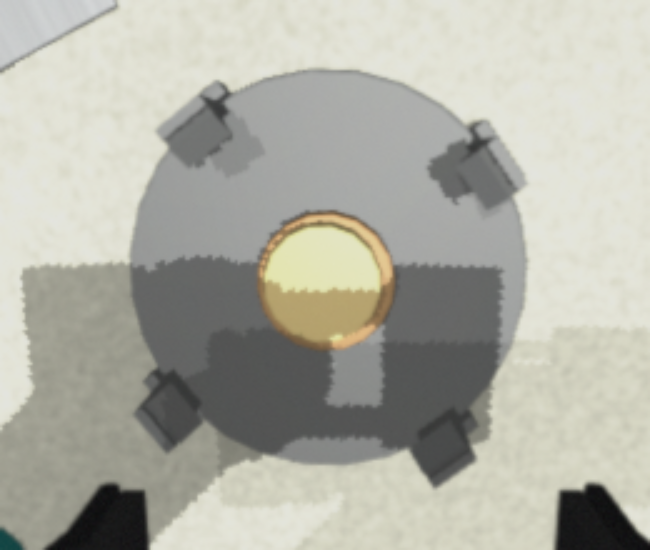

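The crop shows the cheese flat on the oatcake, both centred within about 3 mm of the plate's centre, clips clear. The lid is next.

Emit:
{"fn": "move_arm", "kwargs": {
  "plan": [
    [100,0,31,23,0],
    [100,0,62,46,0],
    [100,0,94,70,0],
    [100,0,126,94,0],
    [100,0,158,118,0],
    [100,0,190,141,0],
    [100,0,212,158,0],
    [100,0,216,160,0]
  ]
}}

```text
clock: 11.2
tool_pos: [0.6041, -0.2359, 0.1968]
ee_rot: [[-0.003, 0.908, -0.42], [-0.001, -0.42, -0.908], [-1.0, -0.002, 0.002]]
contact_force: [1.1, -0.5, 0.0]
gripper_width: 1.0
```

Emit:
{"fn": "move_arm", "kwargs": {
  "plan": [
    [100,0,0,0,0],
    [100,0,0,0,0],
    [100,0,0,0,0]
  ]
}}

```text
clock: 11.45
tool_pos: [0.6021, -0.2306, 0.1991]
ee_rot: [[-0.002, 0.91, -0.415], [0.0, -0.415, -0.91], [-1.0, -0.002, 0.0]]
contact_force: [-0.2, -1.0, 0.1]
gripper_width: 1.005
```

```bash
python3 - <<'E'
from h import *
s=status.sense();T=pose("wrist",eyes.camera_model("wrist")); np.save("T7",T);print(s["clock"],s["tool_pos"].round(4))
im=snap("wrist","w7.png"); g=im[:,:,1]
c=w2px("wrist",[.602,-.232,.042],T); k=w2px("wrist",[.602,-.232,.068],T); print(c,k)
for dz in(0,):
  P=rim(g,c,60,120,list(range(-170,-10,4))); print(len(P),fitcirc("wrist",P,.064,.042,[.602,-.232],T))
E
```

```text
11.45 [ 0.6021 -0.2306  0.1991]
[322.31014129 187.6285904 ] [322.51305284 195.49407477]
40 (array([ 0.6082627 , -0.23361911]), np.float64(0.41462376842596926))
```

View pics/w7.png

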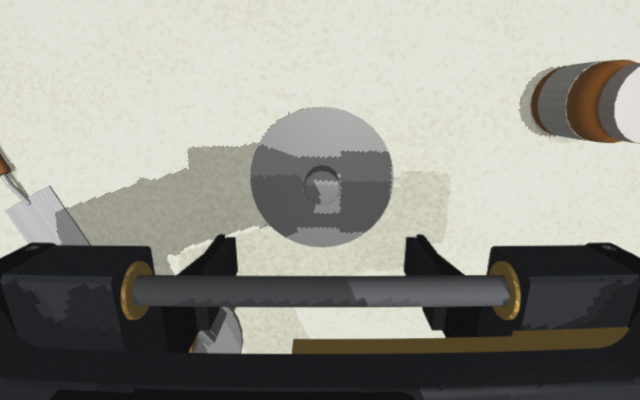

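The view shows the lid disc centred at (321.5,177) with the knob top at about (323,186). The fit gives a shift of dy +7, dz 0, and it's consistent with the knob.

Emit:
{"fn": "move_arm", "kwargs": {
  "plan": [
    [100,35,7,0,0],
    [100,70,7,0,0],
    [100,105,7,0,0],
    [100,125,7,0,0],
    [100,133,7,0,0],
    [100,133,7,0,0],
    [10,133,7,0,0],
    [10,133,7,0,0]
  ],
  "grip_force": 30
}}

```text
clock: 12.17
tool_pos: [0.6098, -0.2339, 0.0683]
ee_rot: [[0.003, 0.91, -0.415], [-0.001, -0.415, -0.91], [-1.0, 0.003, -0.001]]
contact_force: [-0.5, -0.8, 0.4]
gripper_width: 0.923
```

Emit:
{"fn": "move_arm", "kwargs": {
  "plan": [
    [10,0,0,0,0],
    [10,0,0,0,0],
    [10,0,0,0,0],
    [10,0,0,0,0],
    [10,0,0,0,0],
    [10,0,0,0,0],
    [10,0,0,0,0]
  ]
}}

```text
clock: 12.75
tool_pos: [0.6088, -0.2345, 0.0667]
ee_rot: [[-0.0, 0.909, -0.416], [0.0, -0.416, -0.909], [-1.0, -0.0, 0.0]]
contact_force: [-0.3, -0.1, -0.0]
gripper_width: 0.401
```

Emit:
{"fn": "move_arm", "kwargs": {
  "plan": [
    [10,0,0,0,0],
    [10,0,0,0,0],
    [10,0,0,0,0],
    [10,-10,0,0,0],
    [10,-30,0,0,0],
    [10,-60,0,0,0],
    [10,-90,0,0,0],
    [10,-115,0,0,0]
  ]
}}

```text
clock: 13.42
tool_pos: [0.6092, -0.2345, 0.1845]
ee_rot: [[0.002, 0.91, -0.416], [-0.001, -0.416, -0.91], [-1.0, 0.002, -0.0]]
contact_force: [0.5, -0.3, -1.0]
gripper_width: 0.337
```

Emit:
{"fn": "move_arm", "kwargs": {
  "plan": [
    [10,0,-20,-17,0],
    [10,0,-45,-39,0],
    [10,0,-72,-62,0],
    [10,0,-100,-87,0],
    [10,0,-128,-111,0],
    [10,0,-156,-135,0],
    [10,0,-180,-156,0],
    [10,0,-195,-169,0]
  ]
}}

```text
clock: 14.08
tool_pos: [0.5002, 0.0025, 0.1826]
ee_rot: [[0.0, 0.91, -0.414], [0.001, -0.414, -0.91], [-1.0, -0.0, -0.001]]
contact_force: [0.8, -0.0, -1.3]
gripper_width: 0.336
```

Emit:
{"fn": "move_arm", "kwargs": {
  "plan": [
    [10,0,0,0,0],
    [10,0,0,0,0],
    [10,0,0,0,0],
    [10,0,0,0,0]
  ]
}}

```text
clock: 14.42
tool_pos: [0.5022, -0.0003, 0.182]
ee_rot: [[0.0, 0.909, -0.417], [-0.0, -0.417, -0.909], [-1.0, 0.0, -0.0]]
contact_force: [-0.5, 0.3, -1.5]
gripper_width: 0.335
```

```bash
python3 - <<'E'
from h import *
s=status.sense();T=pose("wrist",eyes.camera_model("wrist")); np.save("T8",T);print(s["clock"],s["tool_pos"].round(4),s["ee_rot"].round(3).tolist(),s["gripper_width"])
im=snap("wrist","w8.png"); g=im[:,:,1]; snap("top","t8.png"); snap("scene","s8.png")
z=s["tool_pos"][2]-.0667+.042
c=w2px("wrist",[*s["tool_pos"][:2],z],T); print(c)
P=rim(-g.astype(np.float32) if 0 else g,c,105,150,list(range(-150,-30,4))); print(P[::5],fitcirc("wrist",P,.064,z,s["tool_pos"][:2],T))
E
```

```text
14.4167 [ 5.022e-01 -3.000e-04  1.820e-01] [[0.0, 0.909, -0.417], [-0.0, -0.417, -0.909], [-1.0, 0.0, -0.0]] 0.3352736658888924
[321.43095457 251.34022863]
[[212.74477  188.59023 ]
 [235.6188   149.07329 ]
 [272.00903  115.55464 ]
 [321.43097  122.340225]
 [370.16882  117.43403 ]
 [404.35056  152.5205  ]] (array([ 0.50696418, -0.00255089]), np.float64(3.637670194224434))
```

View pics/w8.png

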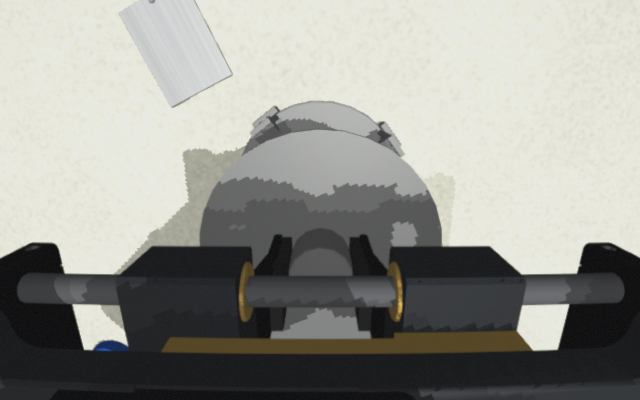

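The held lid's rim reaches row 129 at x 320 and spans x 200–441. The plate's far rim shows above it, at row 100. The automatic fit mixed the two rims, so I'll fit them separately.

```bash
python3 - <<'E'
from h import *
T=np.load("T8.npy"); im=cv2.imread("pics/w8.png"); g=im[:,:,1]; tp=np.array([.5022,-.0003,.182])
z=tp[2]-.0667+.042
c=(321,251)
A=rim(g,c,112,128,list(range(-174,-142,3))+list(range(-38,-6,3)))
B=rim(g,c,112,128,list(range(-112,-68,4)),-1)
for B2 in (A,np.vstack([A,[(320,129.5)]*4])):
  f,e=fitcirc("wrist",B2,.064,z,tp[:2],T); print("lid",len(B2),f,e,"rel",f-tp[:2])
P=rim(g,(321,180),70,92,list(range(-115,-60,3))+[-150,-147,-144,-33,-30,-27]); print(P[::4].round(1).tolist()); print("plate",fitcirc("wrist",P,.078,.007,[.5,0],T))
f2=np.array([T7 for T7 in (.6083,-.2336)]); 
E
```

```text
lid 22 [0.5009027  0.00083135] 0.27947571208328403 rel [-0.0012973   0.00113135]
lid 26 [0.50111734 0.00074437] 0.2768517083549385 rel [-0.00108266  0.00104437]
[[286.79998779296875, 106.5999984741211], [302.8999938964844, 101.5999984741211], [319.6000061035156, 100.5], [336.29998779296875, 101.5], [352.20001220703125, 106.5999984741211], [252.1999969482422, 135.3000030517578], [398.5, 140.5]]
plate (array([0.50091201, 0.00071031]), np.float64(0.8919803243203056))
```

Lid and plate centres agree within 1 mm. Lowering.

Emit:
{"fn": "move_arm", "kwargs": {
  "plan": [
    [10,20,0,0,0],
    [10,45,0,0,0],
    [10,68,0,0,0],
    [10,82,0,0,0],
    [10,89,0,0,0],
    [10,92,0,0,0],
    [10,92,0,0,0],
    [10,92,0,0,0]
  ],
  "grip_force": 45
}}

```text
clock: 15.23
tool_pos: [0.5026, 0.0004, 0.0905]
ee_rot: [[0.002, 0.909, -0.416], [0.0, -0.416, -0.909], [-1.0, 0.001, -0.001]]
contact_force: [-0.2, 0.1, -1.5]
gripper_width: 0.336
```

Emit:
{"fn": "move_arm", "kwargs": {
  "plan": [
    [10,1,0,0,0],
    [10,2,0,0,0],
    [10,3,0,0,0],
    [10,4,0,0,0],
    [10,5,0,0,0],
    [10,5,0,0,0]
  ]
}}

```text
clock: 15.73
tool_pos: [0.5024, 0.0006, 0.0853]
ee_rot: [[0.001, 0.91, -0.415], [0.0, -0.415, -0.91], [-1.0, 0.001, -0.001]]
contact_force: [-0.7, 0.7, 2.1]
gripper_width: 0.334
```

Contact began at about the expected height. Pressing in small steps.

Emit:
{"fn": "move_arm", "kwargs": {
  "plan": [
    [10,1,0,0,0],
    [10,2,0,0,0],
    [10,3,0,0,0],
    [10,3,0,0,0]
  ]
}}

```text
clock: 16.07
tool_pos: [0.5034, 0.0006, 0.0835]
ee_rot: [[0.004, 0.91, -0.415], [0.0, -0.415, -0.91], [-1.0, 0.003, -0.002]]
contact_force: [-1.1, 0.0, 8.5]
gripper_width: 0.338
```

Emit:
{"fn": "move_arm", "kwargs": {
  "plan": [
    [10,1,0,0,0],
    [10,2,0,0,0],
    [10,2,0,0,0]
  ]
}}

```text
clock: 16.32
tool_pos: [0.5035, 0.0007, 0.0815]
ee_rot: [[0.004, 0.91, -0.415], [0.0, -0.415, -0.91], [-1.0, 0.004, -0.002]]
contact_force: [-1.7, 0.9, 8.5]
gripper_width: 0.339
```

Emit:
{"fn": "move_arm", "kwargs": {
  "plan": [
    [10,1,0,0,0],
    [10,2,0,0,0],
    [10,2,0,0,0]
  ]
}}

```text
clock: 16.57
tool_pos: [0.5028, 0.0008, 0.0791]
ee_rot: [[0.003, 0.91, -0.415], [0.0, -0.415, -0.91], [-1.0, 0.002, -0.002]]
contact_force: [-1.7, 1.1, 8.0]
gripper_width: 0.333
```

Emit:
{"fn": "move_arm", "kwargs": {
  "plan": [
    [10,1,0,0,0],
    [10,2,0,0,0],
    [10,2,0,0,0]
  ]
}}

```text
clock: 16.82
tool_pos: [0.5017, 0.0004, 0.0757]
ee_rot: [[-0.0, 0.909, -0.416], [0.0, -0.416, -0.909], [-1.0, -0.0, -0.0]]
contact_force: [-0.1, 0.2, -0.4]
gripper_width: 0.335
```

Emit:
{"fn": "move_arm", "kwargs": {
  "plan": [
    [10,1,0,0,0],
    [10,2,0,0,0],
    [10,3,0,0,0],
    [10,3,0,0,0]
  ]
}}

```text
clock: 17.15
tool_pos: [0.5029, -0.0001, 0.0744]
ee_rot: [[0.002, 0.91, -0.415], [-0.001, -0.415, -0.91], [-1.0, 0.002, 0.0]]
contact_force: [-1.6, -1.9, 11.2]
gripper_width: 0.335
```

Emit:
{"fn": "move_arm", "kwargs": {
  "plan": [
    [10,1,0,0,0],
    [10,2,0,0,0],
    [10,2,0,0,0],
    [10,2,0,0,0]
  ]
}}

```text
clock: 17.48
tool_pos: [0.503, -0.0001, 0.0743]
ee_rot: [[0.002, 0.91, -0.414], [-0.001, -0.414, -0.91], [-1.0, 0.003, 0.0]]
contact_force: [-6.0, -1.8, 24.2]
gripper_width: 0.33
```

Emit:
{"fn": "move_arm", "kwargs": {
  "plan": [
    [10,0,0,0,0],
    [10,0,0,0,0],
    [10,0,0,0,0],
    [10,0,0,0,0],
    [10,0,0,0,0]
  ]
}}

```text
clock: 17.9
tool_pos: [0.503, -0.0001, 0.0743]
ee_rot: [[0.003, 0.91, -0.414], [-0.001, -0.414, -0.91], [-1.0, 0.003, 0.0]]
contact_force: [-6.1, -0.9, 23.9]
gripper_width: 0.329
```

```bash
python3 - <<'E'
from h import *
s=status.sense();T=pose("wrist",eyes.camera_model("wrist"));print(s["clock"],s["tool_pos"].round(4),s["contact_force"],s["wrist_torque"],s["gripper_width"])
im=snap("wrist","w9.png"); sc=snap("scene","s9.png")
a=im[60:400,80:560,::-1]; b=cv2.resize(sc[140:260,260:430,::-1],(480,339)); 
out=np.vstack([cv2.resize(a,(400,283)),cv2.resize(b,(400,283))]); cv2.imwrite("pics/fin.png",out)
E
```

```text
17.9 [ 5.03e-01 -1.00e-04  7.43e-02] [-6.07923381 -0.94702422 23.87609994] [-0.18536124  2.08549014  0.00973864] 0.3287882778996449
```

View pics/fin.png

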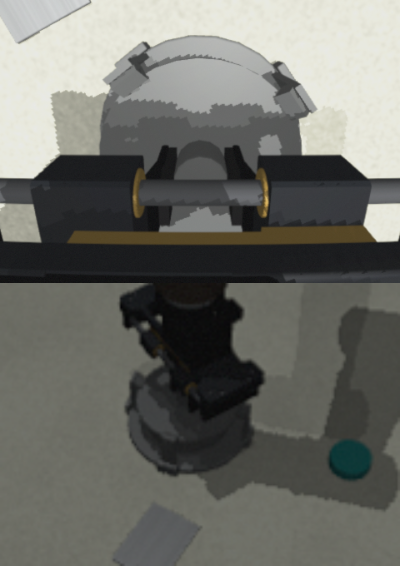

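The clips are hooked over the lid's rim, the lid is level and centred, and the force is steady at 24 N. Handing in.

```bash
python3 -c "
from rig import job; print(job.hand_in())"
```

```text
the job is handed in; nothing more can be done
None
```

I packed the snack and handed the job in at about 18 s on the robot's clock, with the lid snapped on and still held pressed down. The hand-in reports no verdict.

- **Stack:** the oatcake went down flat on the plate and the cheese flat on top of it, each let go. Camera checks put both within about 4 mm of the plate's centre. I could not see them once the lid was on.
- **Lid:** I took it by the knob and lowered it; its centre and the plate's agreed within about 1 mm just before. The force rose to about 8.5 N in my readings, which are sparse and below the 10–14 N expected. It then dropped to about 0, and the lid met the plate at the expected height.
- **Last check:** the tool stood still at z = 74.3 mm (expected about 74.7 mm), pressing down with about 24 N. There was also about 6 N of steady sideways force. The picture showed the two far clips hooked over the rim and the lid looking level; the gripper hid the other two.
- **Measurement disagreements:** the cameras differed by 2–5 mm on some positions, so I relied on the wrist camera. One lid fit mixed the lid's rim with the plate's, so I redid it separately.
- **Left alone:** I did not touch the mug, jar, spatula or the blue and turquoise discs.

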